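Close a split gearbox housing on its dowels and hold it shut

ROBOT

A 6-joint arm with a two-finger parallel gripper is mounted at the origin on the work surface. World frame = base frame: x ahead of the robot, y to its left, z up, the work surface at z = 0. Lengths are in m, angles in rad, forces in N, time in s.
With the tool pointing down it reaches from about 0.3 to 0.775 m from the base axis. Payload 14.6 kg.
Tool frame: the origin (TCP) lies on the mounting face of the last link; the fingertips stand 199 mm ahead of it and the grasp point (between the pads) lies 180 mm ahead of it; z points along the fingers, y is the direction in which the jaws open and shut (so a half turn about z gives the same grasp; the last joint's range is limited). The gripper opens to 94 mm and grips with 3 to 60 N. Pads are 16 mm wide; open, the fingers measure 119 mm over their backs; the gripper's body (75 mm by 177 mm) begins 78 mm behind the grasp point.
Start: joints at [1.128, 0.3, 1.521, -0, 1.321, -0.067], TCP at [0.202, 0.512, 0.405] pointing down, gripper open.
Joint ranges: [-3.03, 3.03], [-0.79, 2.21], [0.23, 2.52], [-1.04, 4.18], [0, 3.07], [-2.55, 2.55]. Speed limits (rad/s): [2.22, 2.22, 2.57, 3.14, 3.14, 3.14].

INTERFACE

Orientations are given as [roll, pitch, yaw] about the fixed x, y, z axes, in that order (R = Rz(yaw) Ry(pitch) Rx(roll)).
In Python, from station import sensors, vision, job gives the robot as it stands. The module is installed in compiled form; this text tells all that it offers.
- The arm moves only by the tool arm_command, never from a script. Its argument "plan" is one flat list of numbers, 5 for each row, row after row: the closure, from -1 (fully open) to 1 (shut), so that 0 is half open, then the shift along the world's x, y, z scaled (see below), then the turn about the world's z scaled (see below). A call has 1 to 20 rows; each row is the pose to reach, as a shift and turn from the pose commanded when the call began; what a row does not reach only later rows make up. The controller multiplies each number of a shift by 400 mm and each number of a turn by 120 degrees. A row lasts 1/10 s, in which the tool goes at most 50 mm and 8.59 degrees, less where a joint would pass 70% of its speed; a pose out of reach is approached as far as the arm can. A call with a number of a shift or a turn outside -1 to 1 is refused whole. A call with a gripper value outside its range is refused whole. The fingers move at their own pace and stop on an object; "newtons" is the grip in N (left out, the last holds). Time passes only in rows, so rows that repeat a pose let the fingers close. It gives the time, the measured TCP pose, the force and the opening at its end, in the units of the state.
- sensors.get_obs(): the state, without advancing time (a new reading comes with each control period).
- vision.camera(name): name is "scene" or "top"; returns the picture (480x640x3 uint8, blue, green, red); there is no depth.
- vision.camera_params(name): a dict with "intrinsics" (3x3 intrinsics, pixels), "k1" (the pictures are not rectified: a ray, as slopes to the right and down, at radius r is drawn at 1 + k1 r^2 times it, then the intrinsics apply), "rvec" (rotation vector, rad) and "tvec" (3), from world to camera coordinates, as OpenCV has them. Camera axes: x right, y down, z forward; pixel columns grow to the right and rows downward; lengths in m; the calibration is good to about 2 mm. A picture is of the moment at which its call begins. camera_params takes no time and is no camera call.
- job.hand_in(): hands the job in, once; it reports no verdict.
Trained networks look in the newest picture that a camera, given by its name, has taken for a name from the list of things; names that differ only in an ending like _2 or _b are one class to them, and where a whole thing is asked for, a point or a joint stands for the part that bears it (a point fixed in the world has none). Each returns a list of dicts, best first, with "confidence" (0 to 1); they miss things now and then, are a little off and sometimes report something else, mostly with a low value. They report only what shows in the picture. A call takes as long as a camera call.
- vision.search_frame(name, camera): "at" ([row, column] in pixels, amid what is visible of it).
- vision.silhouettes(name, camera): "mask" (480x640 bool, what is visible of it) and "at" ([row, column] in pixels, amid what is visible of it).
- vision.pinpoint(name, camera): "at" ([row, column] in pixels: a listed point, or the origin of a listed thing).
The state is a dict: "time_s": time; "qpos": joint angles; "joint_vel": joint speeds; "tau": joint torques, N m; "ee_pos": TCP position; "eef_rot": TCP orientation; "force": force on the tool from outside, world axes, zero at the start; "moment": the same for the moment, N m; "grip_width": finger opening in m.
Only numpy, scipy, OpenCV 4.12 (cv2) and the standard library are available. Lean on these libraries where they do the work, as an engineer would, in place of code of your own. Each camera call takes 0.05 s, during which the arm holds its last target.

TASK

The gearbox's bottom half is in the blue machine vise; its cast-aluminium top half is in the top drawer of the bench cabinet: pull the drawer open by its handle, lift the top half out, set it the right way round over the two dowels and press it down firmly against the spring under the gear until the two halves meet metal to metal all round. Finish with the gripper still holding it pressed fully shut, so that a mate could start the screws; do not let go. Leave the oil bottle and the tray of screws standing where they are.

Things in the scene. Friction and masses are not known exactly. Their poses are not given: they have to be found in the camera images.
- cabinet_front (a point): Middle of the top front edge of a low grey bench cabinet with two green drawer fronts, fixed on the bench: 300 deep x 400 wide x 160 mm high. The point's frame is the cabinet's: x into the cabinet (drawers open along -x, towards the robot), y along the front, z up. A fixed red socket tray (27 mm tall, left) and a loose spare bearing stand on its top, 150 mm or more behind this edge.
- drawer_floor (a point): Point on the top drawer's floor, midway across, against the inside of its front wall; moves with the drawer. Floor 90 mm above the bench; inside 255 (x) x 358 (y) mm; side walls rise 48 and the front 57 mm above the floor. The drawer slides along the cabinet's -x, 213 mm to its stop, with about 1 N of friction, and stays where it is left. Pulled out about 190 mm it leaves room for a gripper from above.
- cabinet_drawer0_handle (a point): Middle of the top drawer's steel bar handle: a horizontal bar 11 mm in diameter, 120 mm long along the cabinet's y, on two studs 8 mm in diameter 51 mm either side of the middle. Its axis is 35 mm in front of the drawer front (29 mm free behind it) and 38 mm below the cabinet's top: with the drawer shut, (-35, 0, -38) mm in the frame of cabinet_front. Starts shut or up to 15 mm ajar.
- top_half: Loose top half of the gearbox, cast aluminium, about 0.36 kg: flange 80 (x) x 130 (y) x 16 mm, raised dome in its middle; a neck 32 mm wide, 14 mm long at the flange's +y end marks the way round. Origin: centre of the flat underside (joint face), z up. Lies joint face down in the top drawer, left or right, 65 to 90 mm behind its front wall, neck roughly to the cabinet's +y (a box of seals beside it).
- dome (a point): Middle of the top half's dome, (0, 0, 31) mm in the top half: the place to grip. The dome is 50 (x) x 76 (y) mm with flat upright sides from 16 to 46 mm above the underside; a brass plug stands 7 mm above it. Beneath it, open from below, is a pocket 45 mm square and 16 mm deep that takes the bearing.
- hole_a (a point): Centre of the top half's dowel hole a (the end without the neck) at its underside, (-12, -52, 0) mm in the top half. The hole is 11.5 mm in diameter and goes through the 16 mm flange.
- hole_b (a point): Centre of the top half's dowel hole b (the neck end) at its underside, (27, 52, 0) mm in the top half. Same size as hole a.
- vise: Blue machine vise bolted to the bench, about 215 (x) x 125 (y) mm, jaws 76 mm high, screw and handle to its -x. Origin: on the bench under the middle of the gearbox half it holds; same axes as that half.
- bottom_half: Fixed bottom half of the gearbox, clamped in the vise. Its level joint face is 80 (x) x 130 (y) mm, 104 mm above the bench; a neck at its +y end, with a steel input shaft 14 mm in diameter reaching out to y = 95.5 mm. Origin: centre of the joint face, z up. The halves fit when both frames coincide: same x, y, yaw and height.
- bearing_top (a point): Top of the bearing (33 mm across) on the gear shaft in the middle of the bottom half; the shaft floats on a spring. Free, it stands 21 mm above the joint face, so the top half meets it 5 mm before closing; it then pushes up with 6 N, rising to 10 N when shut, more than the top half's weight: the joint opens again unless held down. A push of 15 to 20 N closes it firmly.
- dowel_a (a point): Foot of brass dowel a at the joint face, at (-12, -52, 0) mm in the bottom half. Dowel 10 mm in diameter, 16 mm tall, its upper 6 mm tapering to 4.6 mm.
- dowel_b (a point): Foot of brass dowel b (the neck end) at the joint face, at (27, 52, 0) mm in the bottom half; same size as dowel a.
- screw_tray: Bystander: open black tray of screws, 100 (x) x 140 (y) x 28 mm, loose. Origin: centre of its underside.
- oil_bottle: Bystander: yellow oil bottle with red cap, 64 mm in diameter, 170 mm tall, loose. Origin: centre of its underside.

How it is judged:
By the outcome, as a careful person would: the job done as asked, in the order asked, and still so for the second after the job is handed in, while the arm keeps its last pose, push and grip.
It also fails if it takes over 56 s, if anything falls off the work surface, if the arm or the gripper's body presses on something with over 40 N, if the wrist force passes 120 N, or if a joint passes its speed limit or range.

## Working session

There is one attempt and no reset: what is moved stays moved. The work goes in short steps, Python scripts to look and compute and a tool call to move; the robot and the scene stay as the last step left them, time stands still between calls to the robot, and variables do not carry over. Pictures are saved under pics/ and viewed, and the job is handed in when it is done.

Besides the shell and the picture viewer there is one more tool, called after "Request:" as name(argument=value, ...) on one line, values as JSON. arm_command: Moves the arm, as the interface text tells. Its arguments: {"type":"object","properties":{"plan":{"type":"array"},"newtons":{"type":"number"}},"required":["plan"]}

```bash
mkdir -p pics; ls; python3 - <<'E'
from station import sensors, vision, job
import cv2
o=sensors.get_obs(); print(o)
for n in ("scene","top"):
    im=vision.camera(n); cv2.imwrite(f"pics/{n}0.png",im); print(n,vision.camera_params(n))
E
```

```text
pics
{'time_s': 0.0, 'qpos': array([ 1.12839988e+00,  3.00490990e-01,  1.52158027e+00,  6.23698191e-07,
        1.32071062e+00, -6.65466447e-02]), 'joint_vel': array([-0.00161147, -0.00047664, -0.00176938, -0.00121417, -0.00269662,
       -0.00120002]), 'tau': array([-3.29980794e-04, -5.31811166e+01, -3.52729332e+01,  7.07349926e-02,
        2.45210849e-02, -1.16248375e-04]), 'ee_pos': array([0.2018474 , 0.51159067, 0.40407563]), 'eef_rot': array([-3.14040610e+00, -7.96832857e-05,  2.76574265e+00]), 'force': array([-0.44451376,  0.50830688, -0.71256053]), 'moment': array([-0.01797312,  0.0151245 ,  0.01158295]), 'grip_width': 0.09398578405759613}
scene {'intrinsics': array([[504.39054806,   0.        , 320.4901321 ],
       [  0.        , 504.39054806, 239.05428736],
       [  0.        ,   0.        ,   1.        ]]), 'k1': -0.1438105912799426, 'rvec': array([ 2.03874131,  0.75530142, -0.42031349]), 'tvec': array([-0.48855389, -0.10558107,  1.490492  ])}
top {'intrinsics': array([[484.77357952,   0.        , 322.26388391],
       [  0.        , 484.77357952, 248.27544447],
       [  0.        ,   0.        ,   1.        ]]), 'k1': -0.07207220929977577, 'rvec': array([ 2.12781791, -2.10776463,  0.2055863 ]), 'tvec': array([0.00678776, 0.62172646, 1.06390248])}
```

View pics/scene0.png

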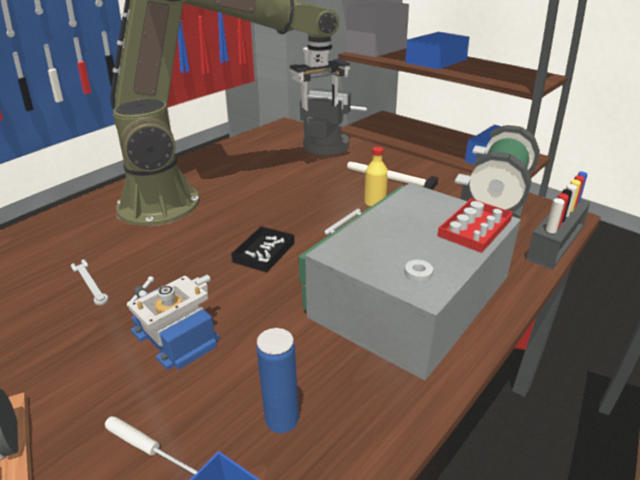

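View pics/top0.png

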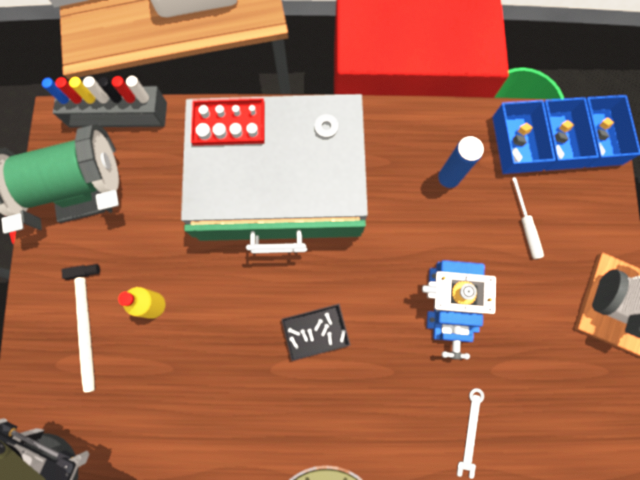

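```bash
cat > h.py <<'E'
import numpy as np, cv2
from station import sensors, vision, job
def P(c):
    p=vision.camera_params(c); R,_=cv2.Rodrigues(np.array(p["rvec"])); return p["intrinsics"],np.array([p["k1"],0,0,0,0.]),R,np.array(p["tvec"])
def ray(c,at):
    K,d,R,t=P(c); u=cv2.undistortPoints(np.array([[[at[1],at[0]]]],float),K,d)[0,0]
    return -R.T@t, R.T@np.array([u[0],u[1],1.])
def plane(c,at,z):
    o,v=ray(c,at); return o+v*(z-o[2])/v[2]
def tri(a1,a2,c1="top",c2="scene"):
    o1,v1=ray(c1,a1);o2,v2=ray(c2,a2);v1/=np.linalg.norm(v1);v2/=np.linalg.norm(v2)
    A=np.stack([v1,-v2],1);s=np.linalg.lstsq(A,o2-o1,rcond=None)[0]
    p,q=o1+s[0]*v1,o2+s[1]*v2
    return (p+q)/2,np.linalg.norm(p-q)
def proj(c,X):
    K,d,R,t=P(c); p,_=cv2.projectPoints(np.array(X,float).reshape(-1,1,3),cv2.Rodrigues(R)[0],t,K,d); return p[:,0,::-1]
E
python3 - <<'E'
from h import *
np.set_printoptions(precision=4,suppress=True)
for c in("top","scene"):
    vision.camera(c)
    for n,z in dict(cabinet_front=.16,cabinet_drawer0_handle=.122,bottom_half=.104,dowel_a=.104,bearing_top=.125,vise=0,screw_tray=0,oil_bottle=0).items():
        for r in vision.pinpoint(n,c)[:3]:
            print(c,n,round(r["confidence"],2),np.round(r["at"],1),plane(c,r["at"],z))
print(sensors.get_obs()["time_s"])
E
```

```text
top cabinet_front 0.76 [219.1 275.1] [0.6647 0.1139 0.16  ]
top cabinet_front 0.49 [279.7 444.8] [ 0.5373 -0.245   0.16  ]
top cabinet_drawer0_handle 0.86 [248.1 273.9] [0.6089 0.1186 0.122 ]
top bottom_half 0.58 [290. 466.] [ 0.5222 -0.3056  0.104 ]
top dowel_a 0.85 [295.5 486.1] [ 0.5103 -0.35    0.104 ]
top dowel_a 0.85 [281.2 443.8] [ 0.5414 -0.2568  0.104 ]
top bearing_top 0.62 [290.9 467. ] [ 0.5179 -0.3014  0.125 ]
top vise 0.76 [297.4 451.9] [ 0.5158 -0.3012  0.    ]
top screw_tray 0.93 [332.  313.2] [0.431  0.0324 0.    ]
top oil_bottle 0.71 [306.2 151.2] [0.4871 0.4249 0.    ]
top oil_bottle 0.55 [291.6 469.5] [ 0.5301 -0.3449  0.    ]
scene cabinet_front 0.59 [208.8 359. ] [0.6472 0.1324 0.16  ]
scene cabinet_drawer0_handle 0.59 [220.8 345. ] [0.6168 0.1213 0.122 ]
scene bottom_half 0.9 [299.7 168.7] [ 0.5242 -0.3032  0.104 ]
scene dowel_a 0.65 [294.7 196.8] [ 0.5533 -0.2575  0.104 ]
scene dowel_a 0.56 [309.7 137.7] [ 0.504  -0.3604  0.104 ]
scene bearing_top 0.93 [289.3 165.4] [ 0.5175 -0.3016  0.125 ]
scene bearing_top 0.58 [251.7 260.8] [ 0.5642 -0.0946  0.125 ]
scene vise 0.62 [338.4 175.7] [ 0.5192 -0.305   0.    ]
scene screw_tray 0.57 [251.1 263.3] [0.4264 0.0324 0.    ]
scene oil_bottle 0.94 [202.1 374.7] [0.4907 0.4246 0.    ]
1.0
```

```bash
python3 - <<'E'
import cv2
im=cv2.imread("pics/top0.png")
a=cv2.resize(im[250:370,400:520],None,fx=5,fy=5,interpolation=cv2.INTER_CUBIC);cv2.imwrite("pics/z1.png",a)
b=cv2.resize(im[200:270,170:380],None,fx=3.8,fy=3.8,interpolation=cv2.INTER_CUBIC);cv2.imwrite("pics/z2.png",b)
im=cv2.imread("pics/scene0.png")
a=cv2.resize(im[260:370,110:230],None,fx=5,fy=5,interpolation=cv2.INTER_CUBIC);cv2.imwrite("pics/z3.png",a)
E
```

```text
(no output)
```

View pics/z1.png

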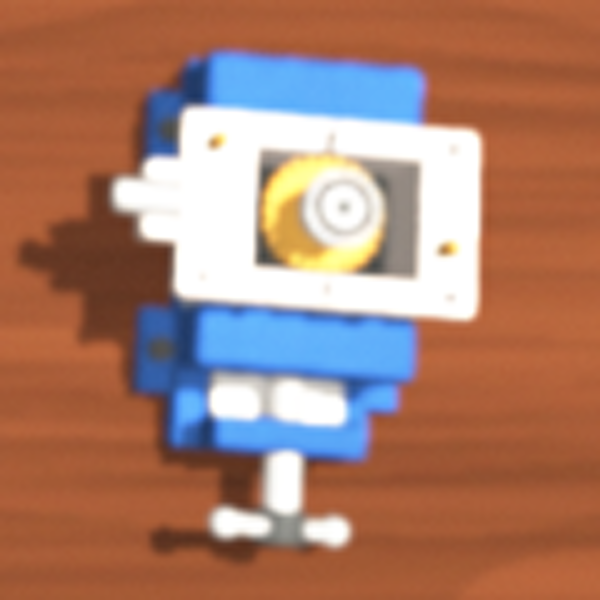

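View pics/z2.png

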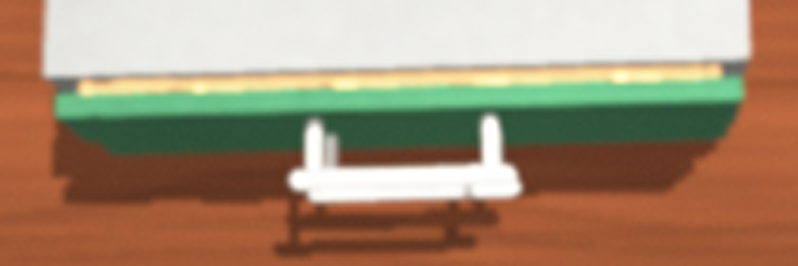

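View pics/z3.png

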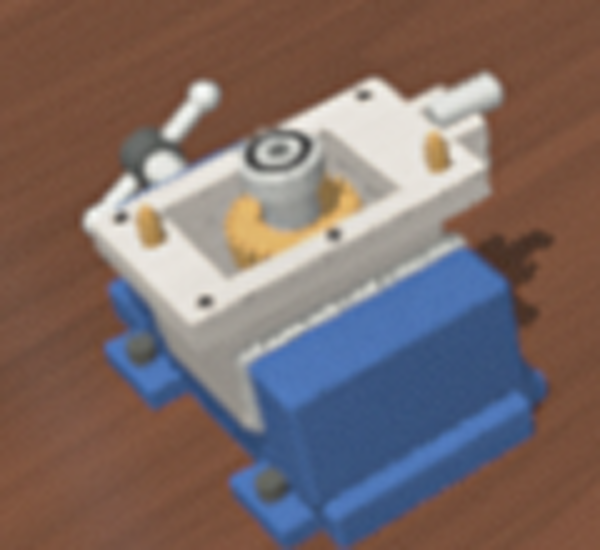

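```bash
cat > fit.py <<'E'
from h import *
from scipy.optimize import least_squares
np.set_printoptions(precision=4,suppress=True)
def px(u,v,s,c0,r0): return [(v+.5)/s-.5+r0,(u+.5)/s-.5+c0]
def fit(obs,x0):
    # obs: list (cam, localpt(3), [row,col]); pose x,y,yaw + z given in local
    def f(p):
        c,s=np.cos(p[2]),np.sin(p[2]); r=[]
        for cam,l,at in obs:
            X=[p[0]+c*l[0]-s*l[1],p[1]+s*l[0]+c*l[1],l[2]]
            r+=list(proj(cam,[X])[0]-at)
        return np.array(r)
    s=least_squares(f,x0,loss="soft_l1"); return s.x,f(s.x).reshape(-1,2)
E
python3 - <<'E'
from fit import *
z=.104
top=[((.04,.065),(180,107)),((.04,-.065),(482,130)),((-.04,-.065),(475,318)),((-.04,.065),(175,298))]
O=[("top",(*l,z),px(*u,5,400,250)) for l,u in top]
sc=[((-.04,-.065),(88,222)),((.04,-.065),(192,325)),((.04,.065),(487,165)),((-.04,.065),(375,77))]
S=[("scene",(*l,z),px(*u,5,110,260)) for l,u in sc]
D=[("scene",(-.012,-.052,z+.016),px(147,208,5,110,260)),("scene",(.027,.052,z+.016),px(436,134,5,110,260)),("scene",(0,0,.125),px(278,151,5,110,260)),("top",(0,0,.125),px(343,207,5,400,250)),
("top",(-.012,-.052,z+.008),px(448,248,5,400,250)),("top",(.027,.052,z+.008),px(217,142,5,400,250))]
for n,o in (("top",O),("scene",S),("all",O+S+D),("top+D",O+D)):
    p,r=fit(o,[.52,-.305,0]); print(n,p,np.degrees(p[2])); print(r.tolist().__repr__()[:900])
# cabinet
l=plane("top",px(45,77,3.8,170,200),.16); r=plane("top",px(750,60,3.8,170,200),.16)
print(l,r,np.linalg.norm(l-r),(l+r)/2,np.arctan2(-(l-r)[0],(l-r)[1]))
l=plane("top",px(292,180,3.8,170,200),.122); r=plane("top",px(512,173,3.8,170,200),.122)
print("handle",l,r,np.linalg.norm(l-r),(l+r)/2)
E
```

```text
top [ 0.5174 -0.3036 -0.0668] -3.830011731632932
[[1.115664634490713, 0.9827291435590837], [0.7989171703974307, -1.5423990858741945], [-0.763226641452718, -0.5707818963770706], [-0.9752080274357695, 0.7686871200751284]]
scene [ 0.5187 -0.3027 -0.0684] -3.9199033406895207
[[0.06447744470722228, 0.29223094583112186], [-0.1820296103585406, -0.0075437355744156775], [0.023695440497704112, -0.2208074230131274], [0.18976133982022247, -0.05363266795026789]]
all [ 0.5181 -0.3028 -0.0689] -3.946431255139426
[[0.7181795361149739, 0.6390131888528003], [0.5200099040040982, -1.8913819010560928], [-1.0533651328871088, -0.9962224685905312], [-1.3879284092826651, 0.34763530560076106], [-0.050666340222221606, 0.0801827564945512], [-0.30058935681773846, -0.25831192125357916], [-0.06244501220112397, -0.4569793291855717], [0.10409919582826888, -0.25643794763527694], [-0.04195027215820346, -0.5332066525708683], [-0.34221564351923917, -0.749929460020553], [-0.08065773229225215, -0.11126245139814728], [-0.18726741000517677, -0.5892919607700264], [-0.5363397423538458, 0.009087527612507529], [-0.5278611344297133, -0.2576866564827469]]
top+D [ 0.5178 -0.3029 -0.0692] -3.9624123868577046
[[0.8291426472945886, 0.7153566880749622], [0.6467928239650291, -1.8138494226951138], [-0.9242658151514433, -0.9281581318823555], [-1.2749424628736392, 0.41457568170164905], [-0.06817573775310848, -0.678608906791311], [-0.356697595473463, -0.8943978852998384], [-0.10095509270530556, -0.2553163279937678], [-0.06493911492691495, -0.5155284065705814], [-0.40869933905349853, 0.08095270963445955], [-0.41414630961998, -0.1821526733014025]]
[0.6614 0.3159 0.16  ] [ 0.6747 -0.0828  0.16  ] 0.3988850445623918 [0.6681 0.1166 0.16  ] 0.03322888509585339
handle [0.6108 0.1791 0.122 ] [0.6162 0.0518 0.122 ] 0.12732791268964685 [0.6135 0.1155 0.122 ]
```

Request:
arm_command(plan=[0.36, 0.75, -0.75, 0, -0.555, 0.36, 0.75, -0.75, 0, -0.555, 0.36, 0.75, -0.75, 0, -0.555, 0.36, 0.75, -0.75, 0, -0.555, 0.36, 0.75, -0.75, 0, -0.555, 0.36, 0.75, -0.75, 0, -0.555, 0.36, 0.75, -0.75, 0, -0.555, 0.36, 0.75, -0.75, 0, -0.555, 0.36, 0.75, -0.75, 0, -0.555, 0.36, 0.75, -0.75, 0, -0.555, 0.36, 0.75, -0.75, 0, -0.555], newtons=20)

```text
time_s: 2.1
ee_pos: [0.5018, 0.2116, 0.4045]
eef_rot: [-3.141, -0.0, 1.603]
force: [-0.6, -0.5, -0.1]
grip_width: 0.0299
```

```bash
python3 - <<'E'
import cv2
im=cv2.imread("pics/scene0.png")
a=cv2.resize(im[180:260,290:390],None,fx=7,fy=7,interpolation=cv2.INTER_CUBIC);cv2.imwrite("pics/z4.png",a)
E
```

```text
(no output)
```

View pics/z4.png

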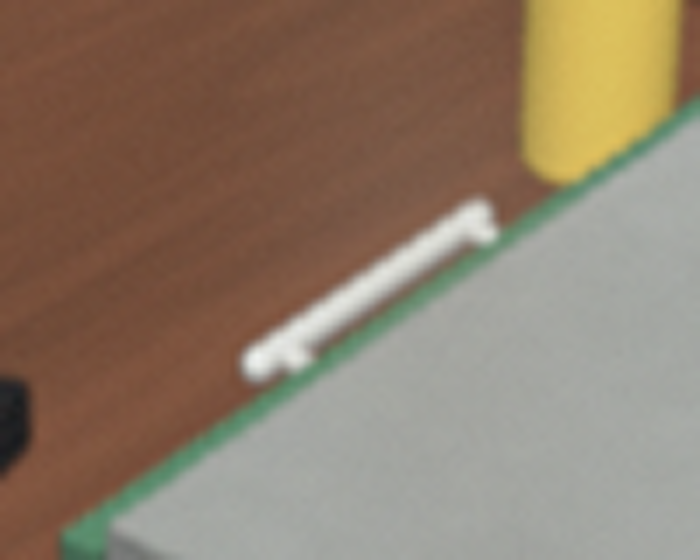

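```bash
python3 - <<'E'
from fit import *
l=plane("scene",px(482,211,7,290,180),.122); r=plane("scene",px(256,364,7,290,180),.122)
print(l,r,np.linalg.norm(l-r),(l+r)/2)
l=plane("scene",px(700,110,7,290,180),.16); r=plane("scene",px(112,522,7,290,180),.16);print(l,r)
E
```

```text
[0.609  0.1826 0.122 ] [0.6139 0.0576 0.122 ] 0.12507116572938462 [0.6115 0.1201 0.122 ]
[0.6629 0.2308 0.16  ] [ 0.6764 -0.0777  0.16  ]
```

Request:
arm_command(plan=[0.36, 0.2775, -0.2365, -0.07, 0, 0.36, 0.2775, -0.2365, -0.07, 0, 0.36, 0.2775, -0.2365, -0.07, 0, 0.36, 0.2775, -0.2365, -0.07, 0, 0.36, 0.2775, -0.2365, -0.13, 0, 0.36, 0.2775, -0.2365, -0.19, 0, 0.36, 0.2775, -0.2365, -0.235, 0, 0.36, 0.2775, -0.2365, -0.256, 0, 0.36, 0.2775, -0.2365, -0.256, 0])

```text
time_s: 3.0
ee_pos: [0.6123, 0.1182, 0.3017]
eef_rot: [-3.14, 0.0, 1.605]
force: [-0.3, -0.9, 0.3]
grip_width: 0.0299
```

```bash
python3 - <<'E'
from h import *
for n in("top","scene"):
    im=vision.camera(n); cv2.imwrite(f"pics/{n}1.png",im)
a=cv2.imread("pics/top1.png")[150:300,180:380];b=cv2.imread("pics/scene1.png")[120:270,250:450]
cv2.imwrite("pics/c1.png",np.hstack([cv2.resize(a,None,fx=2,fy=2),cv2.resize(b,None,fx=2,fy=2)]))
E
```

```text
(no output)
```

View pics/c1.png

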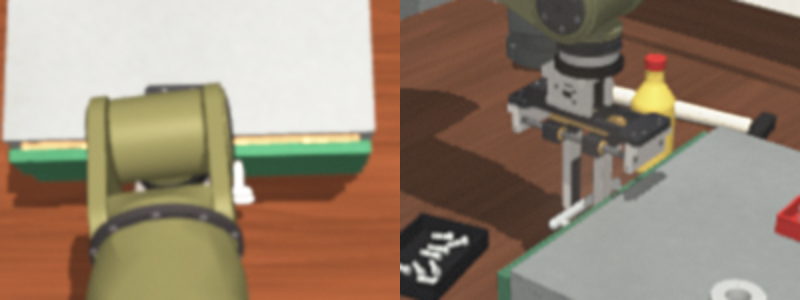

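Request:
arm_command(plan=[1, 0, 0, 0, 0, 1, 0, 0, 0, 0, 1, 0, 0, 0, 0, 1, 0, 0, 0, 0, 1, 0, 0, 0, 0], newtons=20)

```text
time_s: 3.6
ee_pos: [0.6129, 0.117, 0.3028]
eef_rot: [3.141, -0.0, 1.603]
force: [-1.4, 0.4, 6.0]
grip_width: 0.0101
```

Request:
arm_command(plan=[1, -0.04, -0.001, 0, 0, 1, -0.1, -0.003, 0, 0, 1, -0.16, -0.005, 0, 0, 1, -0.22, -0.007, 0, 0, 1, -0.28, -0.009, 0, 0, 1, -0.34, -0.011, 0, 0, 1, -0.4, -0.013, 0, 0, 1, -0.44, -0.0145, 0, 0, 1, -0.455, -0.015, 0, 0, 1, -0.455, -0.015, 0, 0])

```text
time_s: 4.6
ee_pos: [0.4305, 0.1107, 0.3028]
eef_rot: [3.141, 0.001, 1.604]
force: [0.0, -5.6, 5.1]
grip_width: 0.0099
```

Request:
arm_command(plan=[0.36, 0, 0, 0, 0, 0.36, 0, 0, 0, 0, 0.36, 0, 0, 0, 0, 0.36, 0, 0, 0.1, 0, 0.36, 0, 0, 0.2, 0, 0.36, 0, 0, 0.245, 0, -0.5, -0.2, -0.6, 0.245, 0, -0.5, -0.2, -0.6, 0.245, 0, -0.5, -0.2, -0.6, 0.245, 0, -0.5, -0.2, -0.6, 0.245, 0, -0.5, -0.2, -0.6, 0.245, 0, -0.5, -0.2, -0.6, 0.245, 0, -0.5, -0.2, -0.6, 0.245, 0])

```text
time_s: 5.9
ee_pos: [0.3506, -0.1299, 0.4002]
eef_rot: [-3.142, -0.0, 1.6]
force: [0.3, -0.7, -0.2]
grip_width: 0.0705
```

```bash
python3 - <<'E'
from h import *
np.set_printoptions(precision=4,suppress=True)
for c in("top","scene"):
    im=vision.camera(c); cv2.imwrite(f"pics/{c}2.png",im)
    for n,z in dict(top_half=.09,dome=.121,hole_a=.09,drawer_floor=.09).items():
        for r in vision.pinpoint(n,c)[:2]:
            print(c,n,round(r["confidence"],2),np.round(r["at"],1),plane(c,r["at"],z))
E
```

```text
top top_half 0.56 [273.  238.2] [0.5576 0.2005 0.09  ]
top dome 0.67 [271.  230.1] [0.5574 0.213  0.121 ]
top hole_a 0.96 [259.5 212.8] [0.5877 0.2595 0.09  ]
top hole_a 0.77 [277.4 258.9] [0.5482 0.1537 0.09  ]
top drawer_floor 0.79 [305.2 276. ] [0.4866 0.1137 0.09  ]
scene top_half 0.84 [213.1 348.4] [0.5669 0.1985 0.09  ]
scene dome 0.89 [201.  349.2] [0.5642 0.204  0.121 ]
scene hole_a 0.76 [217.5 331. ] [0.5477 0.154  0.09  ]
scene hole_a 0.73 [290.7 165.4] [ 0.4792 -0.2826  0.09  ]
scene drawer_floor 0.7 [216.2 297.4] [0.4804 0.1054 0.09  ]
scene drawer_floor 0.62 [200.4 348.4] [0.526  0.2506 0.09  ]
```

View pics/top2.png

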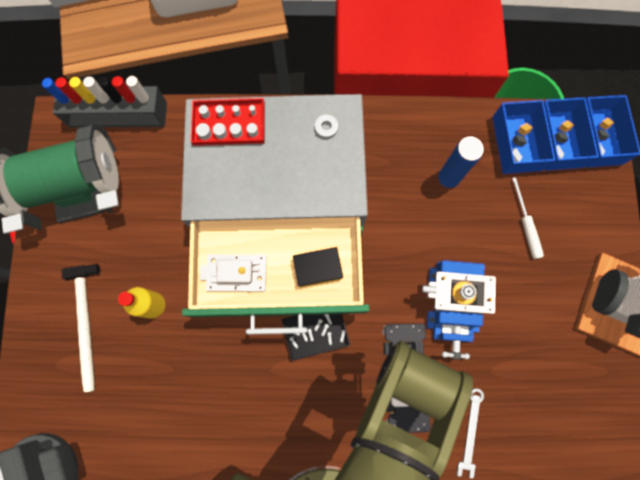

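View pics/scene2.png

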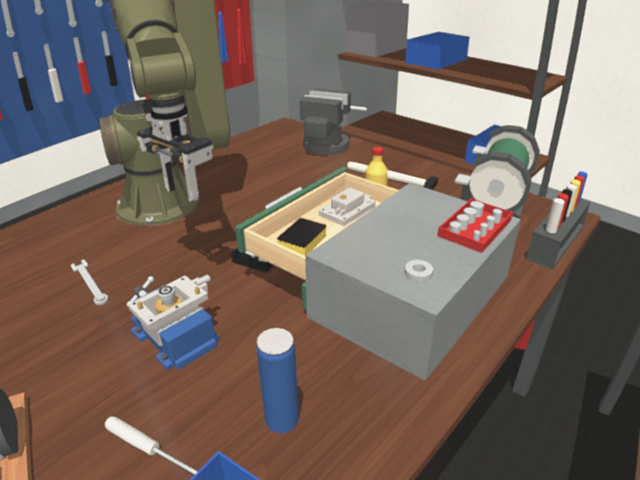

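```bash
python3 - <<'E'
import cv2
im=cv2.imread("pics/top2.png")
a=cv2.resize(im[240:310,190:290],None,fx=7,fy=7,interpolation=cv2.INTER_CUBIC);cv2.imwrite("pics/z5.png",a)
im=cv2.imread("pics/scene2.png")
a=cv2.resize(im[170:240,300:400],None,fx=7,fy=7,interpolation=cv2.INTER_CUBIC);cv2.imwrite("pics/z6.png",a)
E
```

```text
(no output)
```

View pics/z5.png

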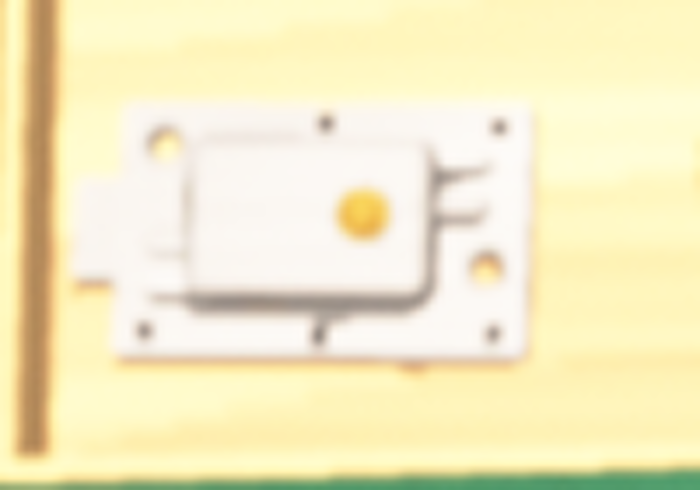

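View pics/z6.png

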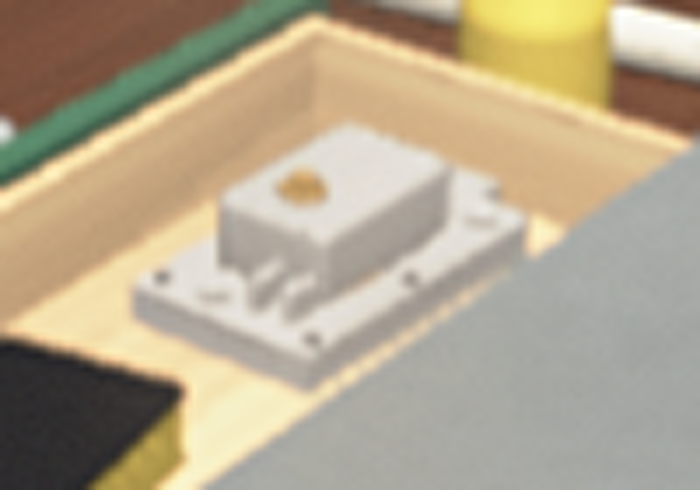

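```bash
python3 - <<'E'
from fit import *
z=.106
O=[("top",(*l,z),px(*u,7,190,240)) for l,u in [((.04,.065),(125,105)),((.04,-.065),(533,105)),((-.04,-.065),(525,358)),((-.04,.065),(115,358)),((.027,.052),(165,143)),((-.012,-.052),(487,266))]]
S=[("scene",(*l,z),px(*u,7,300,170)) for l,u in [((-.04,-.065),(135,287)),((.04,-.065),(308,360)),((.04,.065),(527,220)),((.027,.052),(485,218)),((-.012,-.052),(213,294))]]
for n,o in (("top",O),("scene",S),("all",O+S)):
    p,r=fit(o,[.56,.2,0]); print(n,p,np.degrees(p[2])); print(np.round(r,1).tolist())
print(proj("top",[[.3506,-.13,.2]]))
E
```

```text
top [0.5566 0.2029 0.009 ] 0.5128910896975073
[[-0.0, 0.1], [0.0, -0.1], [-0.2, 0.2], [-0.4, -0.1], [0.3, -0.1], [0.2, 0.1]]
scene [0.558  0.2049 0.0075] 0.4324308337470918
[[-0.3, -0.8], [-0.1, 0.2], [-0.2, 0.7], [0.3, -0.5], [0.3, 0.3]]
all [0.5572 0.2035 0.0111] 0.6374530380149139
[[-0.2, -0.2], [-0.3, -0.4], [-0.5, 0.0], [-0.6, -0.3], [0.1, -0.4], [-0.1, -0.2], [-0.2, -1.4], [0.1, -0.3], [-0.2, 0.0], [0.4, -1.1], [0.4, -0.3]]
[[371.9442 394.3197]]
```

Request:
arm_command(plan=[-0.7, 0.516, 0.831, 0, -0.011, -0.7, 0.516, 0.831, 0, -0.011, -0.7, 0.516, 0.831, 0, -0.011, -0.7, 0.516, 0.831, 0, -0.011, -0.7, 0.516, 0.831, 0, -0.011, -0.7, 0.516, 0.831, 0, -0.011, -0.7, 0.516, 0.831, 0, -0.011, -0.7, 0.516, 0.831, 0, -0.011, -0.7, 0.516, 0.831, 0, -0.011, -0.7, 0.516, 0.831, 0, -0.011, -0.7, 0.516, 0.831, -0.06, -0.011, -0.7, 0.516, 0.831, -0.12, -0.011, -0.7, 0.516, 0.831, -0.17, -0.011, -0.7, 0.516, 0.831, -0.2, -0.011, -0.7, 0.516, 0.831, -0.22, -0.011, -0.7, 0.516, 0.831, -0.226, -0.011, -0.7, 0.516, 0.831, -0.226, -0.011])

```text
time_s: 8.1
ee_pos: [0.5573, 0.2032, 0.3103]
eef_rot: [3.141, -0.0, 1.58]
force: [-0.9, -0.1, 0.0]
grip_width: 0.0803
```

```bash
python3 - <<'E'
from h import *
print(sensors.get_obs())
for n in("top","scene"):
    im=vision.camera(n); cv2.imwrite(f"pics/{n}3.png",im)
a=cv2.imread("pics/top3.png")[200:350,150:350];b=cv2.imread("pics/scene3.png")[120:270,250:450]
cv2.imwrite("pics/c3.png",np.hstack([cv2.resize(a,None,fx=2,fy=2),cv2.resize(b,None,fx=2,fy=2)]))
E
```

```text
{'time_s': 8.1, 'qpos': array([ 2.87971801e-01,  4.84001508e-01,  1.49427574e+00, -3.47368270e-05,
        1.16269437e+00,  2.78573962e-01]), 'joint_vel': array([ 0.00295661, -0.00709192, -0.01036695,  0.00159756,  0.00415562,
        0.00102191]), 'tau': array([-1.20541505e-01, -6.03356194e+01, -3.23549187e+01,  6.58109388e-02,
       -1.22226770e-01, -3.16481019e-03]), 'ee_pos': array([0.55731112, 0.20324798, 0.31034696]), 'eef_rot': array([ 3.14098680e+00, -1.40110256e-04,  1.58020798e+00]), 'force': array([-0.85897011, -0.05201504,  0.02909473]), 'moment': array([-0.10491964,  0.0480933 , -0.00523652]), 'grip_width': 0.08026562831440405}
```

View pics/c3.png

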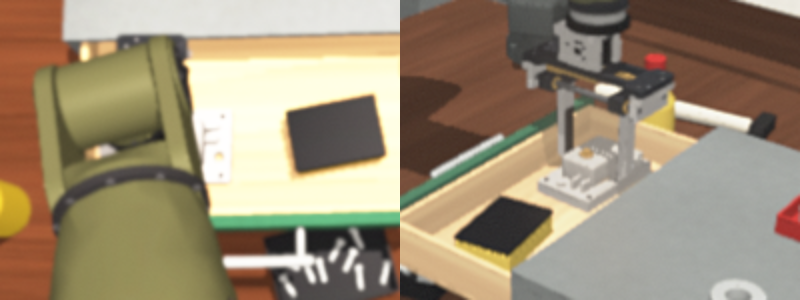

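Request:
arm_command(plan=[-0.7, 0, 0, -0.006, 0, 0.2, 0, 0, -0.006, 0, 1, 0, 0, -0.006, 0, 1, 0, 0, -0.006, 0, 1, 0, 0, -0.006, 0, 1, 0, 0, -0.006, 0, 1, 0, 0, -0.006, 0], newtons=60)

```text
time_s: 8.9
ee_pos: [0.5573, 0.2034, 0.3075]
eef_rot: [3.141, -0.0, 1.58]
force: [0.8, 0.3, 1.0]
grip_width: 0.0496
```

Request:
arm_command(plan=[1, 0, 0, 0.08, 0, 1, 0, 0, 0.16, 0, 1, 0, 0, 0.24, 0, 1, 0, 0, 0.3, 0, 1, 0, 0, 0.3, 0, 1, -0.02, -0.1, 0.3, 0, 1, -0.04, -0.2, 0.3, -0.01, 1, -0.06, -0.3, 0.3, -0.02, 1, -0.08, -0.4, 0.3, -0.037, 1, -0.098, -0.5, 0.3, -0.037, 1, -0.098, -0.6, 0.3, -0.037, 1, -0.098, -0.7, 0.3, -0.037, 1, -0.098, -0.75, 0.3, -0.037, 1, -0.098, -0.8, 0.3, -0.037, 1, -0.098, -0.8, 0.3, -0.037])

```text
time_s: 10.4
ee_pos: [0.5179, -0.1184, 0.4254]
eef_rot: [-3.139, -0.0, 1.5]
force: [0.8, 1.7, -2.4]
grip_width: 0.0492
```

```bash
python3 - <<'E'
from h import *
print(sensors.get_obs())
for n in("top","scene"):
    im=vision.camera(n); cv2.imwrite(f"pics/{n}4.png",im)
E
```

```text
{'time_s': 10.4, 'qpos': array([-2.93722555e-01,  2.42637161e-01,  1.54483829e+00, -3.22032163e-04,
        1.35679705e+00, -2.23336656e-01]), 'joint_vel': array([ 0.0490463 , -0.01315866,  0.01088389,  0.01033942,  0.00564363,
        0.04304156]), 'tau': array([ -2.05569685, -51.93240166, -37.74016142,  -0.06924827,
         0.05463031,  -0.62878652]), 'ee_pos': array([ 0.51786393, -0.11842488,  0.42538891]), 'eef_rot': array([-3.13890970e+00, -2.86855629e-04,  1.50047886e+00]), 'force': array([ 0.78039162,  1.6876197 , -2.37898672]), 'moment': array([-0.07796772,  0.03411137, -0.00925907]), 'grip_width': 0.049196043466358495}
```

View pics/top4.png

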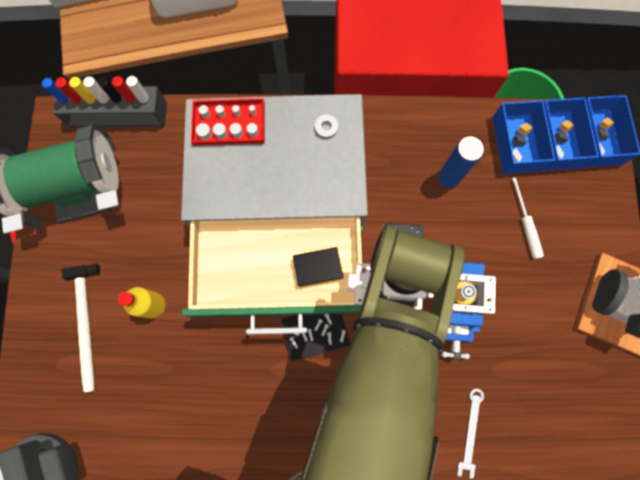

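View pics/scene4.png

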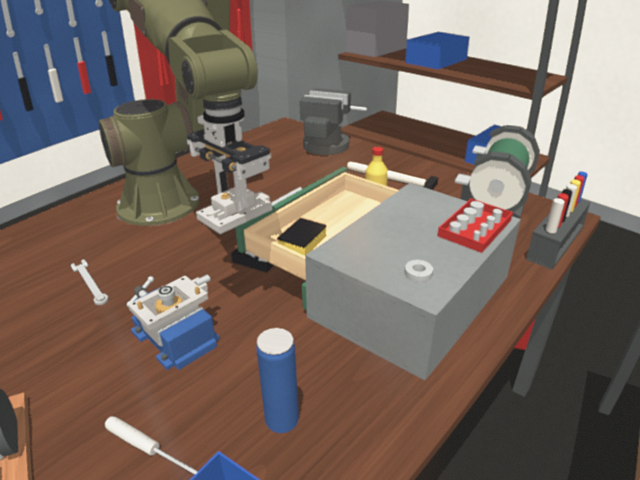

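Request:
arm_command(plan=[1, 0, -0.1, 0, 0, 1, 0, -0.2, 0, 0, 1, 0, -0.3, -0.03, 0, 1, 0, -0.4, -0.07, 0, 1, 0, -0.45, -0.12, 0, 1, 0, -0.465, -0.15, 0, 1, 0, -0.465, -0.15, 0, 1, 0, -0.465, -0.15, 0, 1, 0, -0.465, -0.15, 0])

```text
time_s: 11.4
ee_pos: [0.5185, -0.3014, 0.3686]
eef_rot: [3.14, 0.001, 1.504]
force: [0.6, 0.3, -2.3]
grip_width: 0.0494
```

```bash
python3 - <<'E'
from h import *
o=sensors.get_obs(); print(o["ee_pos"],o["eef_rot"],o["force"],o["grip_width"])
for n in("top","scene"):
    im=vision.camera(n); cv2.imwrite(f"pics/{n}5.png",im)
cv2.imwrite("pics/z7.png",cv2.resize(cv2.imread("pics/scene5.png")[210:340,100:230],None,fx=4.6,fy=4.6,interpolation=cv2.INTER_CUBIC))
cv2.imwrite("pics/z8.png",cv2.resize(cv2.imread("pics/top5.png")[240:360,400:520],None,fx=5,fy=5,interpolation=cv2.INTER_CUBIC))
E
```

```text
[ 0.51847019 -0.30136549  0.36863745] [3.14011884e+00 6.90237768e-04 1.50431668e+00] [ 0.616621    0.26481532 -2.30584644] 0.049411549553812904
```

View pics/z7.png

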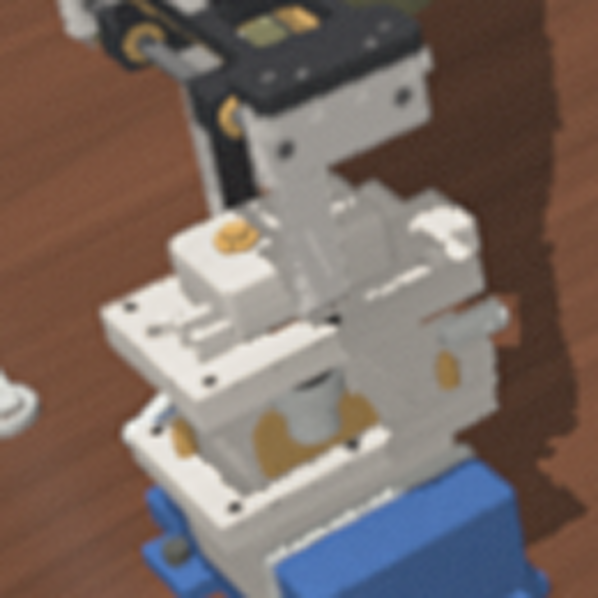

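View pics/z8.png

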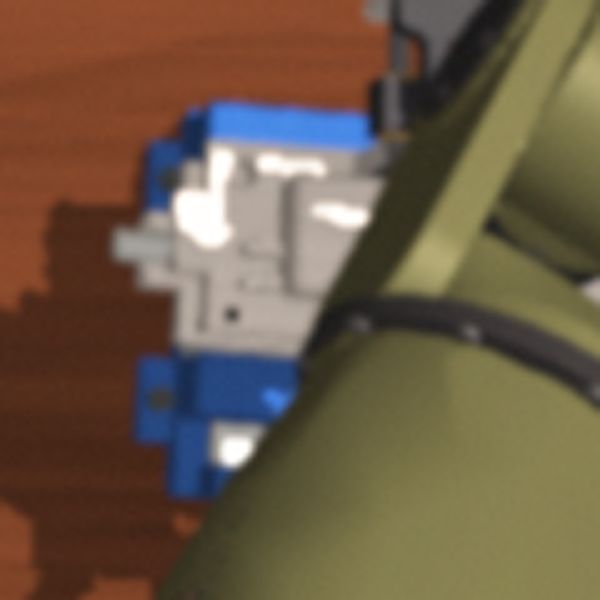

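```bash
python3 - <<'E'
from fit import *
def loc(p,X): 
    c,s=np.cos(p[2]),np.sin(p[2]); d=X[:2]-p[:2]; return np.array([c*d[0]+s*d[1],-s*d[0]+c*d[1]])
print("cam",ray("scene",[0,0])[0],ray("top",[0,0])[0])
pb=[.5187,-.3027,-.0684]
for u in [(121,217),(205,301),(333,234),(364,95)]: print("bot",loc(pb,plane("scene",px(*u,5,110,260),.104)))
pt=[.5566,.2029,.009]
for u in [(325,123),(499,127),(492,333),(318,335),(145,330)]: print("top",loc(pt,plane("top",px(*u,7,190,240),.106)))
E
```

```text
cam [ 1.2299 -0.6673  0.7165] [0.4031 0.0095 1.1644]
bot [-0.0341 -0.0544]
bot [ 0.0322 -0.0551]
bot [ 0.0331 -0.0003]
bot [-0.0332  0.0556]
top [0.0342 0.0009]
top [ 0.033  -0.0545]
top [-0.0326 -0.0539]
top [-0.0334  0.0008]
top [-0.0319  0.0556]
```

```bash
cat > rel.py <<'E'
from fit import *
zt=.167
H=[((-.033,-.055),(130,307)),((.033,-.055),(210,380)),((.033,0),(333,320))]
C=[((-.04,-.065),(101,312)),((.04,-.065),(200,406))]
S=[("scene",(*l,zt),px(*u,4.6,100,210)) for l,u in H+C]
B=[("scene",(*l,.104),px(*u,5,110,260)) for l,u in [((-.033,-.055),(121,217)),((.033,-.055),(205,301)),((.033,0),(333,234)),((-.033,.055),(364,95))]]
T=[("top",(-.033,.055,zt),px(232,313,5,400,240))]
for n,o in (("hand scene",S),("hand s+t",S+T),("bottom holes",B)):
    p,r=fit(o,[.518,-.303,-.069]); print(n,p,np.degrees(p[2])); print(np.round(r,1).tolist())
E
python3 rel.py
python3 - <<'E'
from fit import *
im=cv2.imread("pics/top0.png")[262:318,428:502]; cv2.imwrite("pics/z9.png",cv2.resize(cv2.convertScaleAbs(im,alpha=1),None,fx=10,fy=10,interpolation=cv2.INTER_CUBIC))
E
```

```text
hand scene [ 0.5194 -0.2999 -0.0609] -3.4916258691853357
[[0.4, 0.2], [0.4, 0.3], [-0.1, 0.1], [0.0, -0.1], [-0.9, -0.5]]
hand s+t [ 0.5194 -0.3001 -0.058 ] -3.321026421933368
[[0.5, 0.1], [0.5, 0.3], [-0.0, 0.1], [0.1, -0.2], [-0.9, -0.5], [0.0, -0.3]]
bottom holes [ 0.5183 -0.3025 -0.0772] -4.421045242919372
[[0.1, 0.0], [-0.0, -0.0], [-0.2, -0.0], [0.1, 0.0]]
```

View pics/z9.png

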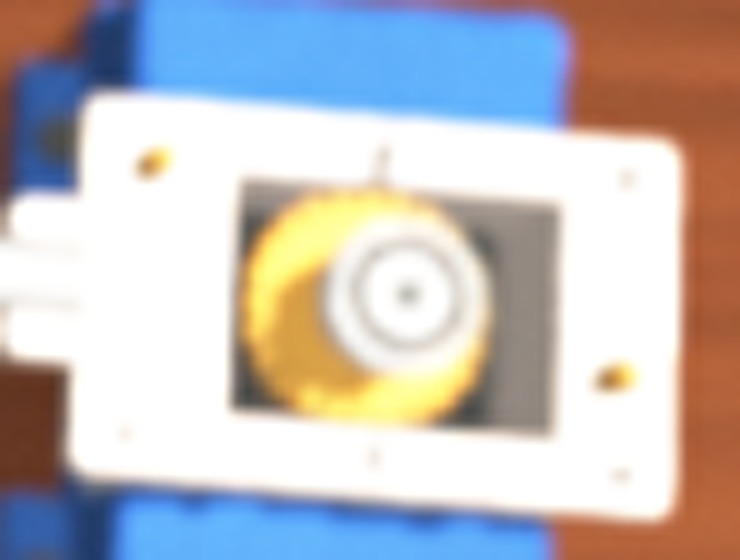

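```bash
cat >> rel.py <<'E'
TB=[("top",(*l,.104),px(*u,10,428,262)) for l,u in [((.033,-.055),(627,178)),((-.033,.055),(125,432)),((-.033,-.055),(620,474)),((.033,0),(379,160)),((-.033,0),(374,457))]]
for n,o in (("bot top holes",TB),("bot both",TB+B)):
    p,r=fit(o,[.518,-.303,-.069]); print(n,p,np.degrees(p[2])); print(np.round(r,1).tolist())
# dowel midpoints in scene tips etc
for l,u in [((-.012,-.052),(147,208)),((.027,.052),(436,134))]: print("tip",plane("scene",px(*u,5,110,260),.12))
E
python3 rel.py | tail -6
```

```text
bot top holes [ 0.5175 -0.3038 -0.075 ] -4.299446332681745
[[-0.0, -0.1], [0.3, -0.1], [0.1, -0.0], [-0.2, 0.3], [-0.2, -0.1]]
bot both [ 0.5179 -0.3031 -0.0748] -4.284463370307453
[[-0.2, -0.4], [0.2, -0.4], [-0.1, -0.3], [-0.4, -0.0], [-0.3, -0.4], [0.2, -0.4], [0.1, -0.4], [-0.1, -0.4], [0.1, -0.4]]
tip [ 0.5034 -0.3532  0.12  ]
tip [ 0.5506 -0.2525  0.12  ]
```

```bash
python3 - <<'E'
from h import *
L=[]
for i in range(8):
    vision.camera("scene"); o=sensors.get_obs(); L.append(np.r_[o["ee_pos"],o["eef_rot"][2],o["force"]])
L=np.array(L);print(np.round(L.mean(0),4),np.round(L.std(0),4))
E
```

```text
[ 0.5181 -0.3023  0.3678  1.5032 -0.1301  0.0779 -2.8578] [1.000e-04 2.000e-04 3.000e-04 3.000e-04 4.822e-01 4.242e-01 2.732e-01]
```

Request:
arm_command(plan=[1, -0.001, -0.003, -0.02, -0.004, 1, -0.001, -0.003, -0.05, -0.004, 1, -0.001, -0.003, -0.07, -0.004, 1, -0.001, -0.003, -0.07, -0.004, 1, -0.001, -0.003, -0.07, -0.004, 1, -0.001, -0.003, -0.07, -0.004])

```text
time_s: 12.5
ee_pos: [0.5177, -0.3038, 0.3398]
eef_rot: [3.141, 0.0, 1.495]
force: [0.3, 0.5, -3.5]
grip_width: 0.0494
```

```bash
python3 - <<'E'
from h import *
for i in range(3):
    im=vision.camera("scene"); o=sensors.get_obs(); print(np.round(np.r_[o["ee_pos"],o["eef_rot"],o["force"]],4))
cv2.imwrite("pics/scene6.png",im)
cv2.imwrite("pics/z10.png",cv2.resize(im[240:340,110:230],None,fx=6,fy=6,interpolation=cv2.INTER_CUBIC))
E
```

```text
[ 5.1770e-01 -3.0380e-01  3.3990e-01  3.1410e+00  3.0000e-04  1.4946e+00
  4.1210e-01 -1.6170e-01 -1.7798e+00]
[ 5.1770e-01 -3.0380e-01  3.3990e-01  3.1410e+00  4.0000e-04  1.4945e+00
  1.4190e-01  8.8600e-01 -4.4248e+00]
[ 5.1770e-01 -3.0380e-01  3.3980e-01  3.1411e+00  3.0000e-04  1.4945e+00
  1.4967e+00 -7.9400e-02 -3.5375e+00]
```

View pics/z10.png

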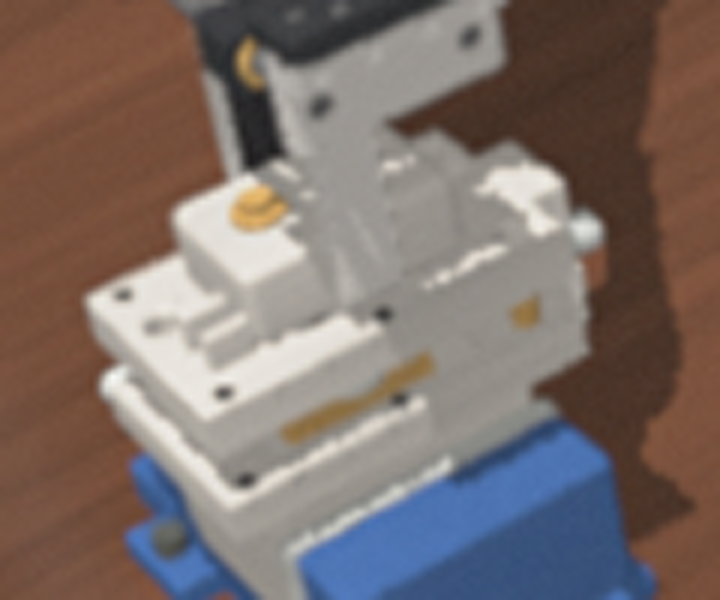

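```bash
python3 - <<'E'
from fit import *
zt=.1384
H=[((-.033,-.055),(123,295)),((.033,-.055),(224,392)),((.033,0),(382,314))]
for l,u in H:
    print("hand",plane("scene",px(*u,6,110,240),zt))
for l,u in [((.033,-.055),(245,481)),((.033,0),(400,400))]:
    print("bot",plane("scene",px(*u,6,110,240),.104))
def w(p,l):
    c,s=np.cos(p[2]),np.sin(p[2]);return p[0]+c*l[0]-s*l[1],p[1]+s*l[0]+c*l[1]
for l,_ in H: print(w([.518,-.303,-.075],l))
E
```

```text
hand [ 0.4808 -0.3542  0.1384]
hand [ 0.546  -0.3589  0.1384]
hand [ 0.5514 -0.3046  0.1384]
bot [ 0.5467 -0.36    0.104 ]
bot [ 0.5514 -0.3049  0.104 ]
(np.float64(0.4809716351022963), np.float64(-0.35537270465617093))
(np.float64(0.5467860970977021), np.float64(-0.3603180653361719))
(np.float64(0.5509072309977029), np.float64(-0.30547268034000047))
```

Request:
arm_command(plan=[1, 0, -0.001, -0.006, 0, 1, 0, -0.001, -0.012, 0, 1, 0, -0.001, -0.018, 0, 1, 0, -0.001, -0.024, 0, 1, 0, -0.001, -0.03, 0, 1, 0, -0.001, -0.03, 0, 1, 0, -0.001, -0.03, 0])

```text
time_s: 13.35
ee_pos: [0.5177, -0.3042, 0.3274]
eef_rot: [3.141, 0.0, 1.495]
force: [2.1, -1.8, -4.4]
grip_width: 0.0493
```

Request:
arm_command(plan=[1, 0, 0, -0.004, 0, 1, 0, 0, -0.008, 0, 1, 0, 0, -0.008, 0, 1, 0, 0, -0.008, 0])

```text
time_s: 13.75
ee_pos: [0.5177, -0.3042, 0.3247]
eef_rot: [3.141, 0.0, 1.494]
force: [-0.3, -1.0, 5.4]
grip_width: 0.0494
```

Request:
arm_command(plan=[1, 0, 0, -0.003, 0, 1, 0, 0, -0.006, 0, 1, 0, 0, -0.006, 0, 1, 0, 0, -0.006, 0, 1, 0, 0, -0.006, 0])

```text
time_s: 14.25
ee_pos: [0.5177, -0.3043, 0.3223]
eef_rot: [3.141, 0.0, 1.494]
force: [-1.3, 0.3, 5.6]
grip_width: 0.0494
```

Request:
arm_command(plan=[1, 0, 0, -0.002, 0, 1, 0, 0, -0.002, 0, 1, 0, 0, -0.002, 0, 1, 0, 0, -0.002, 0])

```text
time_s: 14.65
ee_pos: [0.5177, -0.3042, 0.3217]
eef_rot: [3.141, 0.0, 1.494]
force: [-0.9, -0.3, 6.7]
grip_width: 0.0498
```

Request:
arm_command(plan=[1, 0, 0, -0.002, 0, 1, 0, 0, -0.002, 0, 1, 0, 0, -0.002, 0, 1, 0, 0, -0.002, 0])

```text
time_s: 15.05
ee_pos: [0.5177, -0.3042, 0.3215]
eef_rot: [3.141, 0.001, 1.495]
force: [-2.4, 1.5, 12.4]
grip_width: 0.0494
```

Request:
arm_command(plan=[1, 0, 0, -0.001, 0, 1, 0, 0, -0.001, 0, 1, 0, 0, -0.001, 0, 1, 0, 0, -0.001, 0])

```text
time_s: 15.45
ee_pos: [0.5176, -0.3042, 0.3215]
eef_rot: [3.141, 0.001, 1.495]
force: [-4.9, 3.2, 16.4]
grip_width: 0.0497
```

```bash
python3 - <<'E'
from h import *
L=[]
for i in range(6):
    im=vision.camera("scene" if i<5 else "top"); o=sensors.get_obs(); L.append(np.r_[o["ee_pos"],o["eef_rot"],o["force"],o["grip_width"]])
    if i==4: s=im
print(np.round(np.mean(L,0),4),np.round(np.std(L,0),4),o["time_s"])
cv2.imwrite("pics/scene7.png",s);cv2.imwrite("pics/top7.png",im)
cv2.imwrite("pics/z11.png",cv2.resize(s[250:350,110:230],None,fx=6,fy=6,interpolation=cv2.INTER_CUBIC))
E
```

```text
[ 5.17600e-01 -3.04200e-01  3.21500e-01  3.14050e+00  8.00000e-04
  1.49460e+00 -4.31200e+00  2.23090e+00  1.63622e+01  4.95000e-02] [0.000e+00 0.000e+00 0.000e+00 0.000e+00 0.000e+00 0.000e+00 6.071e-01
 5.055e-01 4.699e-01 3.000e-04] 15.75
```

View pics/z11.png

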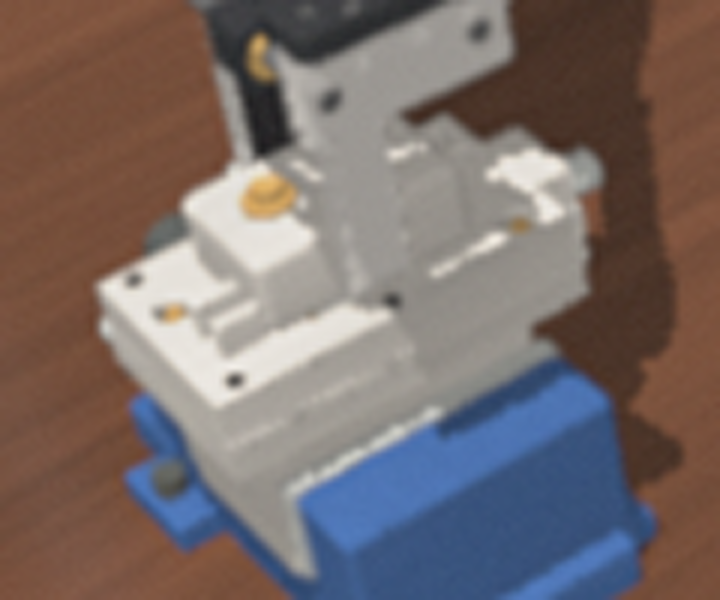

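View pics/top7.png

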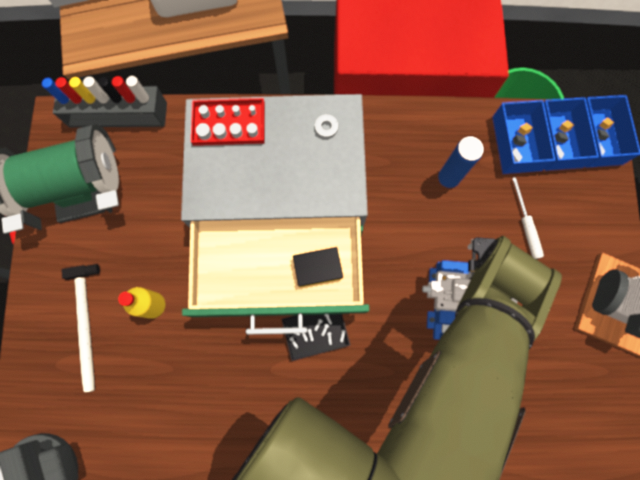

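```bash
python3 - <<'E'
from fit import *
def w(p,l):
    c,s=np.cos(p[2]),np.sin(p[2]);return p[0]+c*l[0]-s*l[1],p[1]+s*l[0]+c*l[1]
for l,u in [((-.033,-.055),(133,280)),((.033,-.055),(234,380)),((.033,0),(392,300))]:
    a=np.array(px(*u,6,110,250)); X=w([.5178,-.3035,-.076],l)
    print(plane("scene",a,.12),np.round(X,4),[ (z,np.round(proj("scene",[[*X,z]])[0]-a,1).tolist()) for z in(.119,.12,.121,.122)])
for c in("top","scene"):
  vision.camera(c)
  for n in("screw_tray","oil_bottle"):
    for r in vision.pinpoint(n,c)[:1]: print(c,n,r["confidence"],plane(c,r["at"],0))
o=sensors.get_obs(); print(o["force"],o["moment"],o["ee_pos"],o["time_s"])
E
```

```text
[ 0.4799 -0.3545  0.12  ] [ 0.4807 -0.3558] [(0.119, [0.9, -0.2]), (0.12, [0.5, -0.3]), (0.121, [0.1, -0.5]), (0.122, [-0.3, -0.6])]
[ 0.546  -0.3597  0.12  ] [ 0.5465 -0.3608] [(0.119, [0.8, -0.3]), (0.12, [0.4, -0.4]), (0.121, [0.0, -0.5]), (0.122, [-0.4, -0.6])]
[ 0.5513 -0.3046  0.12  ] [ 0.5507 -0.306 ] [(0.119, [0.6, -0.7]), (0.12, [0.2, -0.8]), (0.121, [-0.2, -0.9]), (0.122, [-0.6, -1.0])]
top screw_tray 0.95 [0.434  0.0334 0.    ]
scene screw_tray 0.73 [0.4279 0.0307 0.    ]
[-4.0894  2.0208 16.05  ] [0.4723 1.355  0.1213] [ 0.5176 -0.3042  0.3215] 16.05
```

Request:
arm_command(plan=[1, -0.001, 0.0005, 0, 0, 1, -0.001, 0.0005, 0, 0, 1, -0.001, 0.0005, 0, 0])

```text
time_s: 16.35
ee_pos: [0.5174, -0.3041, 0.3215]
eef_rot: [3.139, 0.001, 1.495]
force: [-1.2, 0.8, 14.6]
grip_width: 0.05
```

```bash
cat > st.py <<'E'
from h import *
L=[]
for i in range(4):
    vision.camera("scene"); o=sensors.get_obs(); L.append(np.r_[o["ee_pos"]*1000,o["eef_rot"]*1000,o["force"],o["moment"],o["grip_width"]*1000])
print(np.round(np.mean(L,0),2).tolist(),o["time_s"])
E
python3 st.py
```

```text
[517.41, -304.06, 321.53, 3139.46, 1.25, 1494.56, -1.8, 0.54, 14.9, 0.21, 0.66, 0.08, 49.67] 16.55
```

Request:
arm_command(plan=[1, 0.0012, -0.001, 0, 0, 1, 0.0012, -0.001, 0, 0, 1, 0.0012, -0.001, 0, 0])

```text
time_s: 16.85
ee_pos: [0.5177, -0.3043, 0.3215]
eef_rot: [3.141, 0.001, 1.495]
force: [-5.3, 3.4, 17.4]
grip_width: 0.0499
```

```bash
python3 st.py
```

```text
[517.72, -304.26, 321.49, 3140.77, 0.47, 1494.65, -5.1, 3.84, 16.82, 0.69, 1.41, 0.05, 49.49] 17.05
```

```bash
python3 -c "
from station import job,sensors
print(job.hand_in()); o=sensors.get_obs(); print(o['time_s'],o['force'],o['ee_pos'])"
```

```text
the job is handed in; nothing more can be done
None
the job is handed in; nothing more can be done
```

The gearbox top half is seated over both dowels, neck to neck, and the gripper is still holding it pressed shut. I handed the job in at about 17 s, well inside the 56 s limit.

I pulled the top drawer out about 180 mm by its handle and gripped the dome across its 50 mm sides at 60 N. I then lifted the top half out, lined it up above the vise using the camera pictures and pressed it down in small steps.

**What the last checks showed**
- **Height:** the tool stopped at z = 0.3215 m, which puts the joint face at about 104 mm, where the halves meet. Commanding it lower only raised the force. The scene picture agrees to about 1 mm, and both brass dowels show in their holes.
- **Push:** the wrist read about 17 N. Adding the top half's weight, the push is about 20 N, and the readings held steady while I watched. Grip opening was 49.5 mm.
- **Bystanders:** the screw tray was measured in the same place, within a few millimetres of detection scatter. The network reported no oil bottle in that last check, but the last top picture shows it standing where it was.

**Less certain**
- **Sideways load:** about 5 N in x and 4 N in y remains on the dowels. I left it because easing it off tilted the tool more, to about 1.5 mrad. The final tilt is about 0.6 mrad or less, which is under 0.1 mm across the joint.
- **Even contact:** the moment readings suggest the contact presses harder along the -x edge. A thin bright line shows along the +x seam, which I took for the clearance offset. I could not confirm even contact all round any more closely than this.

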